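# Show what to touch up, and with which paint

## Task

Show the painter what to touch up: with the fingertips, point from above at the one white square that was missed in the painted grid, two or three centimetres above it, and stay there for about two seconds. Then point in the same way at the dark blue paint pot, just above the middle of its lid, for another two seconds, and finish still pointing at it. Touch nothing, shift nothing, and do not dip down low over the other panel or the other pots on the way.

Things in the scene. Friction and masses are not known exactly. Their poses are not given: they have to be found in the camera images.
- gap (a point): The missed square: the one bare white cell, 25 mm square, in the painted grid of one of two panels. This point is its centre on the panel's top face, 6 mm above the table; z up. It lies 25 mm along x and 12.5 mm along y from the panel's centre.
- gap_panel: The panel with the missed square: loose white board 150 x 124 x 6 mm lying flat on the table, painted dark navy with a light blue grid of 5 x 4 cells of 25 mm, inside a narrow white margin; one cell was left white. Origin at the centre of its underside, x along the 150 mm side, y along the 124 mm side, z up. It may lie at any yaw.
- full_panel: The other panel, the same in size, axes and pattern, but with all 20 cells painted. To be left alone.
- blue_lid (a point): Centre of the top face of the dark blue pot's lid, 45 mm above the table.
- blue_pot: Closed screw-top paint pot, white plastic, 50 mm diameter, 45 mm tall, with a dark blue lid 52 mm across and a band of the same colour; stands loose on the table. The one that matches the panels. Origin at the centre of its underside, z up.
- yellow_lid (a point): Centre of the top face of the yellow pot's lid, 45 mm above the table.
- yellow_pot: Closed screw-top paint pot, white plastic, 50 mm diameter, 45 mm tall, with a yellow lid 52 mm across and a band of the same colour; stands loose on the table. To be left alone. Origin at the centre of its underside, z up.
- red_lid (a point): Centre of the top face of the red pot's lid, 45 mm above the table.
- red_pot: Closed screw-top paint pot, white plastic, 50 mm diameter, 45 mm tall, with a red lid 52 mm across and a band of the same colour; stands loose on the table. To be left alone. Origin at the centre of its underside, z up.
- brush: Brush with a dark wooden handle lying loose on the table beside the panels, flat, 200 mm long along its own x (handle to -x), 42 mm wide, 20 mm thick, origin at the middle of its underside. To be left alone. Everything the robot works among is lower than 50 mm.

How it is judged:
By the outcome, as a careful person would: the job done as asked, in the order asked, and still so for the second after the job is handed in, with the robot touching nothing.
It also fails if it takes over 40 s, if anything falls off the work surface, if the arm or the gripper's body presses on something with over 40 N, if the wrist force passes 120 N, or if a joint passes its speed limit or range.

## Robot

A 6-joint arm with a two-finger parallel gripper is mounted at the origin on the work surface. World frame = base frame: x ahead of the robot, y to its left, z up, the work surface at z = 0. Lengths are in m, angles in rad, forces in N, time in s.
With the tool pointing down it reaches from about 0.35 to 0.775 m from the base axis. Payload 5.5 kg.
Tool frame: the origin (TCP) lies midway between the tips of the shut fingers; the grasp point (between the pads) lies 19 mm behind it; z points along the fingers, x is the direction in which the jaws open and shut, and the axes are right-handed (so a half turn about z gives the same grasp; the last joint's range is limited). The gripper opens to 85 mm and grips with 20 to 120 N. Pads are 22 mm wide; open, the fingers measure 114 mm over their backs; the gripper's body (76 mm by 85 mm) begins 54 mm behind the grasp point. The pads swing forward as they close: fully open they stand 13 mm farther back than shut.
Start: joints at [-1.438, 0.313, 0.046, 1.304, 0, 1.431], TCP at [0.155, -0.554, 0.199] pointing down, gripper open.
Joint ranges: [-2.76, 2.76], [-0.86, 1.69], [-1.03, 1.26], [-2.2, 2.34], [-1.47, 1.5], [-3.14, 3.14]. Speed limits (rad/s): [2.57, 2.57, 3.14, 3.14, 3.14, 3.14].

## Interface

Orientations are given as a unit quaternion [w, x, y, z].
In Python, from workcell import env gives the robot as it stands.
- The arm moves only by the tool servo_tool, never from a script. Its argument "targets" is a list of rows, each an object with "xyz": the shift along the tool's x, y, z in m, a list of three; "twist": the turn, a rotation vector about the tool's x, y, z in rad, a list of three; "jaw": the opening, from 0 (shut) to 1 (fully open). A call has 1 to 12 rows; each row is the pose to reach, as a shift and turn from the pose commanded when the call began, along the tool's axes at that moment; what a row does not reach only later rows make up. A row lasts 1/12 s, in which the tool goes at most 41.7 mm and 7.16 degrees, less where a joint would pass 70% of its speed; a pose out of reach is approached as far as the arm can. A call with a gripper value outside its range is refused whole. The fingers move at their own pace and stop on an object; "squeeze" is the grip in N (left out, the last holds). Time passes only in rows, so rows that repeat a pose let the fingers close. It gives the time, the measured TCP pose, the force and the opening at its end, in the units of the state.
- env.get_state(): the state, without advancing time (a new reading comes with each control period).
- env.read_camera(name): name is "side" or "top"; returns a dict with "color" (480x640x3 uint8, red, green, blue), "depth" (480x640 float32, m along the optical axis (not along the pixel's ray), 0 where there is no reading), "fx", "fy", "cx", "cy" (pixels), "eye" and "attitude" of the camera in the world. Camera axes: x right, y down, z forward; pixel columns grow to the right and rows downward; lengths in m; the calibration is good to about 2 mm. A picture is of the moment at which its call begins.
- env.hand_in(): hands the job in, once; it reports no verdict.
The state is a dict: "clock": time; "joint_pos": joint angles; "qvel": joint speeds; "tau": joint torques, N m; "tcp_pos": TCP position; "orientation": TCP orientation; "wrist_force": force on the tool from outside, world axes, zero at the start; "ft_torque": the same for the moment, N m; "finger_gap": finger opening in m.
Only numpy, scipy, OpenCV 4.12 (cv2) and the standard library are available. Lean on these libraries where they do the work, as an engineer would, in place of code of your own. Each camera call takes 0.05 s, during which the arm holds its last target. There are 200 camera calls.

## Working session

There is one attempt and no reset: what is moved stays moved. The work goes in short steps, Python scripts to look and compute and a tool call to move; the robot and the scene stay as the last step left them, time stands still between calls to the robot, and variables do not carry over. Pictures are saved under pics/ and viewed, about 8 in all and at most 12, crops included, and the job is handed in when it is done.

Besides the shell and the picture viewer there is one more tool, called as name([rows], argument=value, ...), one row to a line, values as JSON. servo_tool: Moves the arm, as the interface text tells. Its arguments: {"type":"object","properties":{"targets":{"type":"array","items":{"type":"object","properties":{"xyz":{"type":"array","items":{"type":"number"}},"twist":{"type":"array","items":{"type":"number"}},"jaw":{"type":"number"}}}},"squeeze":{"type":"number"}},"required":["targets"]}

```bash
mkdir -p pics; ls; python3 - <<'E'
from workcell import env
import cv2,numpy as np
for n in("top","side"):
    c=env.read_camera(n); np.savez(f"{n}0.npz",**c)
    cv2.imwrite(f"pics/{n}0.png",c["color"][:,:,::-1]); print(n,c["fx"],c["fy"],c["cx"],c["cy"],c["eye"],c["attitude"])
s=env.get_state(); print(s)
E
```

```text
pics
top 479.00188822359235 479.00188822359235 313.94431358715326 244.82050144080762 [ 0.43323656 -0.10583877  0.80577545] [ 0.0674202  -0.69749657  0.71167579 -0.04970533]
side 506.68735906275475 506.68735906275475 312.31694275712624 239.08722171686313 [ 0.38961286 -0.80893686  0.47776128] [-0.49200278  0.8619625  -0.110523    0.05233153]
{'clock': 0.1, 'joint_pos': array([-1.43758481e+00,  3.13924266e-01,  4.50990488e-02,  1.30360604e+00,
       -6.27604474e-06,  1.43119006e+00]), 'qvel': array([ 0.00048235, -0.00041337,  0.00348909,  0.00131346, -0.0003061 ,
       -0.0006648 ]), 'tau': array([ 2.60050554e-03, -4.81723952e+01,  2.99245584e+01,  1.27129626e-02,
       -2.58961763e-04, -5.36303887e-06]), 'tcp_pos': array([ 0.15484873, -0.55323065,  0.19830132]), 'orientation': array([-5.77667173e-04,  7.96694806e-01, -6.04381269e-01, -5.78408612e-04]), 'wrist_force': array([0.00298996, 0.74961347, 0.30297164]), 'ft_torque': array([-0.02611748, -0.01345908, -0.04482543]), 'finger_gap': 0.08497006063926381}
```

View pics/top0.png

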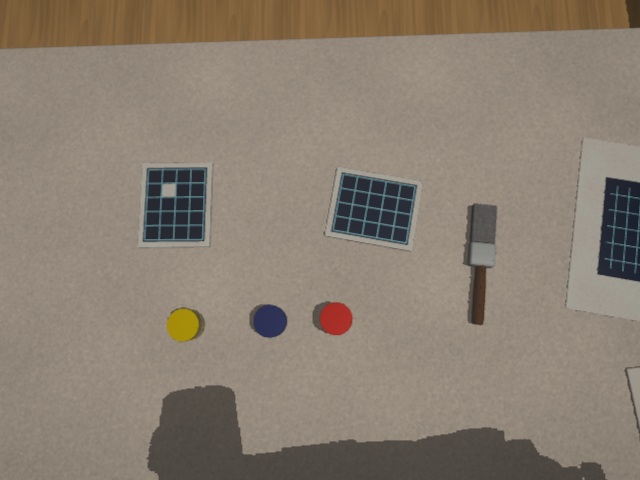

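View pics/side0.png

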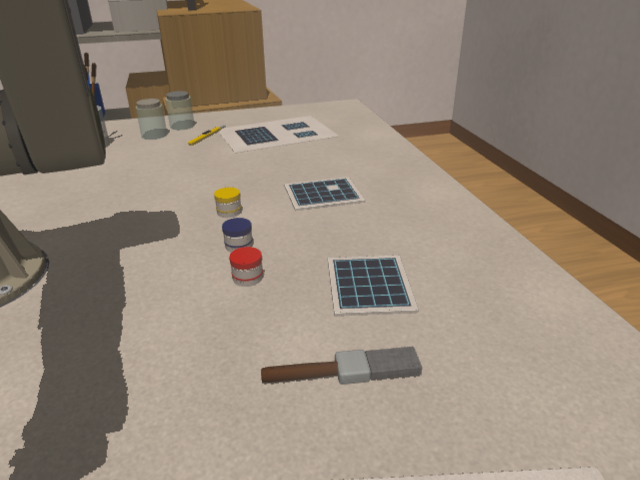

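The top view shows the white cell near (169,190) on the left panel, whose centre is near (176,205). The blue lid is at (270,321) between yellow (183,325) and red (336,318). The side view agrees: the white cell is near (333,188) and the blue lid near (237,228).

```bash
cat > h.py <<'E'
import numpy as np,cv2
from scipy.spatial.transform import Rotation as R
def rot(q): return R.from_quat(np.roll(q,-1)).as_matrix()
def ray(c,uv,z):
    uv=np.atleast_2d(uv).astype(float)
    d=np.c_[(uv[:,0]-c["cx"])/c["fx"],(uv[:,1]-c["cy"])/c["fy"],np.ones(len(uv))]@rot(c["attitude"]).T
    return c["eye"]+d*((z-c["eye"][2])/d[:,2])[:,None]
def blob(m,seed,r):
    m=m.copy(); k=np.zeros_like(m); cv2.circle(k,seed,r,255,-1); m&=k
    cs,_=cv2.findContours(m,cv2.RETR_EXTERNAL,cv2.CHAIN_APPROX_NONE)
    return max(cs,key=cv2.contourArea)
E
python3 - <<'E'
from h import *
def mask(c,lo,hi): return cv2.inRange(cv2.cvtColor(c["color"],cv2.COLOR_RGB2HSV),lo,hi)
def cen(k): M=cv2.moments(k); return np.array([M["m10"],M["m01"]])/M["m00"]
seeds={"top":dict(gap=(169,190),pan=(176,205),blue=(270,321),yel=(183,325),red=(336,318)),
"side":dict(gap=(333,188),blue=(237,228))}
for n in seeds:
    c=dict(np.load(n+"0.npz")); s=seeds[n]
    g=cv2.cvtColor(c["color"],cv2.COLOR_RGB2GRAY)
    u,v=s["gap"]; print(n,"gap gray\n",g[v-9:v+10:2,u-12:u+13:2])
    k=blob(cv2.inRange(g,140,255),s["gap"],8 if n=="top" else 6); p=cen(k)
    q=ray(c,k[:,0],.006); print("gap",p,ray(c,p,.006),"side",np.sqrt(cv2.contourArea(q[:,:2].astype(np.float32))))
    u,v=map(int,p.round());d=float(c["depth"][v,u]); print(" z by depth", (c["eye"]+rot(c["attitude"])@np.array([(u-c["cx"])/c["fx"]*d,(v-c["cy"])/c["fy"]*d,d])))
    k=blob(mask(c,(105,100,30),(135,255,160)),s["blue"],24 if n=="top" else 18)
    q=ray(c,k[:,0],.045)[:,:2].astype(np.float32)
    print("blue",cen(k),ray(c,cen(k),.045),cv2.minEnclosingCircle(q))
    u,v=map(int,cen(k).round());d=float(c["depth"][v,u]); print(" z by depth", (c["eye"]+rot(c["attitude"])@np.array([(u-c["cx"])/c["fx"]*d,(v-c["cy"])/c["fy"]*d,d])))
    if n=="top":
        m=cv2.inRange(g,0,100); m=cv2.morphologyEx(m,cv2.MORPH_CLOSE,np.ones((5,5)))
        k=blob(m,s["pan"],55); q=ray(c,k[:,0],.006)[:,:2].astype(np.float32); r=cv2.minAreaRect(q); print("panel grid rect",r)
        ctr=np.array(r[0]); b=cv2.boxPoints(r); e=[b[1]-b[0],b[2]-b[1]]; x=max(e,key=np.linalg.norm); x=x/np.linalg.norm(x)
        for sg in(1,-1):
            X=x*sg; Y=np.array([-X[1],X[0]]); print(" gap pred",ctr+.025*X+.0125*Y, np.degrees(np.arctan2(X[1],X[0])))
E
```

```text
top gap gray
 [[ 42  42 100  48  41  41  41  41  41  81  62  41  42]
 [ 94  94 113  96 109 112 103 120 131 129  92  87  86]
 [ 41  41 102 146 157 156 157 159 158 142  51  41  42]
 [ 41  41 102 156 156 157 156 159 158 140  49  41  41]
 [ 41  41 100 157 158 155 157 156 157 139  44  41  40]
 [ 41  41 109 158 158 158 158 158 157 137  41  40  41]
 [ 40  41 118 156 157 156 156 157 156 136  41  40  40]
 [ 41  41 112 158 159 156 155 157 158 128  40  40  40]
 [ 90  86 122 100  92  98 100  96  93 111  87  86  86]
 [ 40  40  92  41  41  41  40  40  41  98  40  40  41]]
gap [168.39653036 189.58859975] [[0.67048404 0.16478509 0.006     ]] side 0.020622930042619645
 z by depth [0.66927933 0.16490525 0.00762711]
blue [269.17925824 320.88255495] [[ 0.4410671  -0.01525869  0.045     ]] ((0.44116002321243286, -0.015350583009421825), 0.024862265214323997)
 z by depth [ 0.44088487 -0.01503326  0.0454835 ]
panel grid rect ((0.6446937322616577, 0.1526135355234146), (0.1058826819062233, 0.1303696483373642), 89.10010528564453)
 gap pred [0.66988697 0.16471936] -0.8998907
 gap pred [0.6195005  0.14050771] 17
[... 205 characters left out ...]
136 143 153 173 147  66  67  67  67]
 [ 66  66  71 165 184 185 184 183 178 116  68  67  71]
 [ 66  66  66  95 176 177 163 156 145 129  96  88  81]
 [ 88  84  96  87 124  66  67  66  67  67 125  66  67]
 [ 65  67  66  66  84  84  66  67  68  74  96 118  83]
 [ 72  82  89  88  84 112  85  83  87  73  67  94  80]
 [125  69  67  66  66  70 116  66  67  66  66  68 124]]
gap [333.00900901 187.10810811] [[0.67164534 0.16943272 0.006     ]] side 0.020591028660391024
 z by depth [0.67136858 0.16854626 0.00669086]
blue [226.66666667 228.33333333] [[ 0.42318691 -0.02312059  0.045     ]] ((0.4228440523147583, -0.023633945733308792), 0.002237760229036212)
 z by depth [ 0.4238513  -0.02254699  0.04525413]
```

servo_tool([
  {"xyz": [-0.006, -0.008, 0], "jaw": 0},
  {"xyz": [-0.019, -0.023, 0], "jaw": 0},
  {"xyz": [-0.038, -0.047, 0], "jaw": 0},
  {"xyz": [-0.056, -0.07, 0], "jaw": 0},
  {"xyz": [-0.075, -0.094, 0], "jaw": 0},
  {"xyz": [-0.094, -0.117, 0], "jaw": 0},
  {"xyz": [-0.113, -0.14, 0], "jaw": 0},
  {"xyz": [-0.131, -0.164, 0], "jaw": 0},
  {"xyz": [-0.15, -0.187, 0], "jaw": 0},
  {"xyz": [-0.169, -0.21, 0], "jaw": 0},
  {"xyz": [-0.188, -0.234, 0], "jaw": 0},
  {"xyz": [-0.207, -0.257, 0], "jaw": 0},
])

```text
schema error: expected keys xyz, twist, jaw
```

servo_tool([
  {"xyz": [-0.019, -0.023, 0], "jaw": 0},
  {"xyz": [-0.038, -0.047, 0], "jaw": 0},
  {"xyz": [-0.056, -0.07, 0], "jaw": 0},
  {"xyz": [-0.075, -0.094, 0], "jaw": 0},
  {"xyz": [-0.094, -0.117, 0], "jaw": 0},
  {"xyz": [-0.113, -0.14, 0], "jaw": 0},
  {"xyz": [-0.131, -0.164, 0], "jaw": 0},
  {"xyz": [-0.15, -0.187, 0], "jaw": 0},
  {"xyz": [-0.169, -0.21, 0], "jaw": 0},
  {"xyz": [-0.188, -0.234, 0], "jaw": 0},
  {"xyz": [-0.207, -0.257, 0], "jaw": 0},
  {"xyz": [-0.226, -0.281, 0], "jaw": 0},
])

```text
schema error: expected keys xyz, twist, jaw
```

servo_tool([
  {"xyz": [-0.006, -0.008, 0], "twist": [0, 0, 0], "jaw": 0},
  {"xyz": [-0.019, -0.023, 0], "twist": [0, 0, 0], "jaw": 0},
  {"xyz": [-0.038, -0.047, 0], "twist": [0, 0, 0], "jaw": 0},
  {"xyz": [-0.056, -0.07, 0], "twist": [0, 0, 0], "jaw": 0},
  {"xyz": [-0.075, -0.094, 0], "twist": [0, 0, 0], "jaw": 0},
  {"xyz": [-0.094, -0.117, 0], "twist": [0, 0, 0], "jaw": 0},
  {"xyz": [-0.113, -0.14, 0], "twist": [0, 0, 0], "jaw": 0},
  {"xyz": [-0.131, -0.164, 0], "twist": [0, 0, 0], "jaw": 0},
  {"xyz": [-0.15, -0.187, 0], "twist": [0, 0, 0], "jaw": 0},
  {"xyz": [-0.169, -0.21, 0], "twist": [0, 0, 0], "jaw": 0},
  {"xyz": [-0.188, -0.234, 0], "twist": [0, 0, 0], "jaw": 0},
  {"xyz": [-0.207, -0.257, 0], "twist": [0, 0, 0], "jaw": 0},
])

```text
clock: 1.1
tcp_pos: [0.3471, -0.283, 0.199]
orientation: [-0.0, 0.797, -0.604, -0.0]
wrist_force: [0.4, -0.9, -0.2]
finger_gap: -0.0001
```

servo_tool([
  {"xyz": [-0.019, -0.024, 0], "twist": [0, 0, 0], "jaw": 0},
  {"xyz": [-0.038, -0.048, 0], "twist": [0, 0, 0], "jaw": 0},
  {"xyz": [-0.057, -0.072, 0], "twist": [0, 0, 0], "jaw": 0},
  {"xyz": [-0.076, -0.095, 0], "twist": [0, 0, 0], "jaw": 0},
  {"xyz": [-0.095, -0.119, 0], "twist": [0, 0, 0], "jaw": 0},
  {"xyz": [-0.114, -0.143, 0], "twist": [0, 0, 0], "jaw": 0},
  {"xyz": [-0.133, -0.166, 0], "twist": [0, 0, 0], "jaw": 0},
  {"xyz": [-0.152, -0.19, 0], "twist": [0, 0, 0], "jaw": 0},
  {"xyz": [-0.171, -0.213, 0], "twist": [0, 0, 0], "jaw": 0},
  {"xyz": [-0.19, -0.237, 0], "twist": [0, 0, 0], "jaw": 0},
  {"xyz": [-0.209, -0.261, 0], "twist": [0, 0, 0], "jaw": 0},
  {"xyz": [-0.226, -0.282, 0], "twist": [0, 0, 0], "jaw": 0},
])

```text
clock: 2.1
tcp_pos: [0.5576, 0.0108, 0.1989]
orientation: [-0.0, 0.797, -0.604, -0.0]
wrist_force: [-0.4, 0.1, 0.7]
finger_gap: -0.0002
```

servo_tool([
  {"xyz": [-0.017, -0.021, 0], "twist": [0, 0, 0], "jaw": 0},
  {"xyz": [-0.034, -0.043, 0], "twist": [0, 0, 0], "jaw": 0},
  {"xyz": [-0.051, -0.064, 0], "twist": [0, 0, 0], "jaw": 0},
  {"xyz": [-0.068, -0.085, 0], "twist": [0, 0, 0], "jaw": 0},
  {"xyz": [-0.085, -0.106, 0], "twist": [0, 0, 0], "jaw": 0},
  {"xyz": [-0.1, -0.125, 0], "twist": [0, 0, 0], "jaw": 0},
  {"xyz": [-0.112, -0.14, 0], "twist": [0, 0, 0], "jaw": 0},
  {"xyz": [-0.118, -0.147, 0], "twist": [0, 0, 0], "jaw": 0},
  {"xyz": [-0.12, -0.15, 0.01], "twist": [0, 0, 0], "jaw": 0},
  {"xyz": [-0.12, -0.15, 0.03], "twist": [0, 0, 0], "jaw": 0},
  {"xyz": [-0.12, -0.15, 0.055], "twist": [0, 0, 0], "jaw": 0},
  {"xyz": [-0.12, -0.15, 0.07], "twist": [0, 0, 0], "jaw": 0},
])

```text
clock: 3.1
tcp_pos: [0.6675, 0.1636, 0.126]
orientation: [0.001, 0.797, -0.605, -0.001]
wrist_force: [0.0, -0.1, -0.3]
finger_gap: -0.0002
```

```bash
python3 - <<'E'
from workcell import env
from h import *
a=[]
for n in("top","side"):
    c=env.read_camera(n); np.savez(f"{n}1.npz",**c); s=env.get_state(); t=s["tcp_pos"]
    im=c["color"][:,:,::-1].copy()
    def px(p):
        q=rot(c["attitude"]).T@(np.array(p)-c["eye"]); return np.array([c["fx"]*q[0]/q[2]+c["cx"],c["fy"]*q[1]/q[2]+c["cy"]])
    print(n,px(t),px([.6702,.1648,.006]),px([.441,-.0153,.045]))
    u,v=(50,110) if n=="top" else (200,80); m=cv2.resize(im[v:v+150,u:u+200],None,fx=4,fy=4,interpolation=cv2.INTER_CUBIC)[:,:780]
    for p,col in((t,(0,0,255)),([.6702,.1648,.006],(0,255,0)),([.441,-.0153,.045],(0,255,255))):
        cv2.drawMarker(m,tuple(int(x) for x in (px(p)-[u,v]+.5)*4),col,0,14,1)
    cv2.imwrite(f"pics/{n}1.png",m)
print(s["clock"],t,s["joint_pos"])
E
```

```text
top [143.86603799 170.89578584] [168.38275766 189.74655956] [269.20555419 320.9252518 ]
side [331.3590055  136.26820332] [332.95846784 188.04307851] [236.34265244 224.87681832]
3.2 [0.66603372 0.16324074 0.12482239] [ 1.23582548e-01  5.65907044e-01  2.52988775e-01  1.26562720e+00
 -3.15960591e-04  2.99321699e+00]
```

View pics/side1.png

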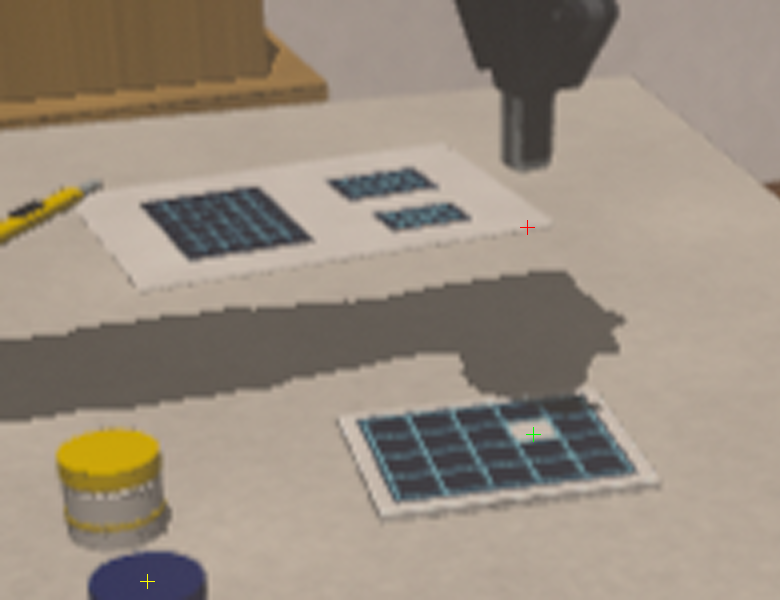

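The side view confirms both points: green lies in the white cell and yellow on the blue lid. The fingertip, though, is at about (526,168) in the crop, above the projected TCP at (527,227). I'm checking that offset in the top view before going down.

```bash
python3 - <<'E'
from workcell import env
from h import *
s=env.get_state(); print(s["clock"],s["tcp_pos"],s["orientation"],s["qvel"].round(3),s["finger_gap"])
for n,w in(("top",(100,215,120,240)),("side",(320,345,90,130))):
    c=dict(np.load(n+"1.npz")); d=c["depth"].astype(float)
    v,u=np.mgrid[w[2]:w[3],w[0]:w[1]]; z=d[v,u]
    P=np.stack([(u-c["cx"])/c["fx"]*z,(v-c["cy"])/c["fy"]*z,z],-1)@rot(c["attitude"]).T+c["eye"]
    if n=="side":
        for r in range(100,130,2): print(r,P[r-w[2],331-w[0]].round(3),P[r-w[2],334-w[0]].round(3))
    else:
        m=(P[...,2]>.05)&(z>0); print(m.sum(),np.percentile(P[m],[1,5,25,50,75],axis=0).round(3))
E
```

```text
3.2 [0.66603372 0.16324074 0.12482239] [ 0.00281864  0.79642962 -0.60471879 -0.00266316] [-0.    -0.026  0.075  0.052  0.     0.001] 9.427420523554816e-05
2209 [[0.636 0.104 0.168]
 [0.642 0.109 0.181]
 [0.653 0.126 0.217]
 [0.661 0.135 0.249]
 [0.669 0.149 0.278]]
100 [0.661 0.148 0.204] [0.662 0.131 0.209]
102 [0.661 0.147 0.201] [0.662 0.132 0.204]
104 [0.662 0.15  0.196] [0.667 0.148 0.196]
106 [0.662 0.151 0.191] [0.667 0.148 0.192]
108 [0.662 0.153 0.187] [0.67  0.159 0.185]
110 [0.661 0.149 0.184] [0.667 0.148 0.184]
112 [0.662 0.151 0.18 ] [0.668 0.15  0.179]
114 [0.662 0.15  0.176] [0.668 0.151 0.175]
116 [0.662 0.153 0.171] [0.669 0.153 0.17 ]
118 [0.662 0.153 0.167] [0.669 0.153 0.166]
120 [0.662 0.151 0.163] [0.668 0.15  0.163]
122 [0.663 0.155 0.158] [0.67  0.158 0.156]
124 [0.792 0.611 0.   ] [0.801 0.609 0.   ]
126 [0.787 0.594 0.   ] [0.795 0.588 0.001]
128 [0.781 0.573 0.001] [ 0.791  0.576 -0.001]
```

View pics/top1.png

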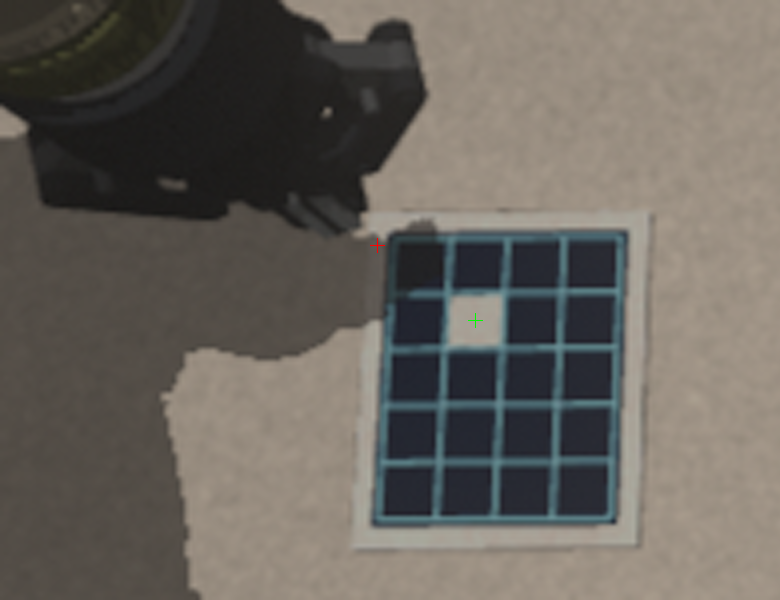

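The side depth puts the fingertip at about z=0.157, against a reported TCP of 0.125. I'll hold still for a moment and measure both again at rest.

servo_tool([
  {"xyz": [0, 0, 0], "twist": [0, 0, 0], "jaw": 0},
  {"xyz": [0, 0, 0], "twist": [0, 0, 0], "jaw": 0},
  {"xyz": [0, 0, 0], "twist": [0, 0, 0], "jaw": 0},
  {"xyz": [0, 0, 0], "twist": [0, 0, 0], "jaw": 0},
  {"xyz": [0, 0, 0], "twist": [0, 0, 0], "jaw": 0},
  {"xyz": [0, 0, 0], "twist": [0, 0, 0], "jaw": 0},
])

```text
clock: 3.7
tcp_pos: [0.6698, 0.1644, 0.1298]
orientation: [-0.0, 0.797, -0.604, 0.0]
wrist_force: [-0.7, -0.3, 0.8]
finger_gap: -0.0
```

```bash
cat > tip.py <<'E'
from workcell import env
from h import *
import sys
def look(k):
    s=env.get_state(); print("state",s["clock"],s["tcp_pos"].round(4),s["orientation"].round(4),s["qvel"].round(3),s["finger_gap"],s["wrist_force"].round(2))
    for n in("side","top"):
        c=env.read_camera(n); np.savez(f"{n}{k}.npz",**c); z=c["depth"].astype(float)
        v,u=np.mgrid[0:480,0:640]
        P=np.stack([(u-c["cx"])/c["fx"]*z,(v-c["cy"])/c["fy"]*z,z],-1)@rot(c["attitude"]).T+c["eye"]
        t=s["tcp_pos"]; m=(z>0)&(np.hypot(P[...,0]-t[0],P[...,1]-t[1])<.05)&(P[...,2]>max(t[2]-.03,.052 if t[0]<.52 else .02))
        if m.sum():
            low=np.percentile(P[m][:,2],1); q=P[m&(P[...,2]<low+.015)]; print(n,"lowest z",low,"mean xy of lowest 15 mm",q.mean(0).round(4),q.min(0).round(3),q.max(0).round(3))
if __name__=="__main__": look(sys.argv[1])
E
python3 tip.py 2; python3 - <<'E'
from workcell import env; s=env.get_state(); print(s["clock"],s["tcp_pos"],s["joint_pos"])
E
```

```text
state 3.7 [0.6698 0.1644 0.1298] [-4.000e-04  7.967e-01 -6.044e-01  5.000e-04] [ 0.     0.006 -0.005 -0.    -0.001  0.001] -3.743726658796923e-05 [-0.67 -0.26  0.81]
side lowest z 0.17077635148145617 mean xy of lowest 15 mm [0.667  0.1556 0.1751] [0.657 0.147 0.163] [0.681 0.169 0.186]
top lowest z 0.18283514884356242 mean xy of lowest 15 mm [0.6622 0.159  0.1823] [0.657 0.149 0.161] [0.676 0.176 0.198]
3.8 [0.66960325 0.16443004 0.12939539] [ 1.24566968e-01  5.63984292e-01  2.61023128e-01  1.26733186e+00
 -1.17125092e-04  2.99330475e+00]
```

```bash
python3 - <<'E'
from h import *
c=dict(np.load("side2.npz")); im=c["color"][:,:,::-1]
u,v=282,50; m=cv2.resize(im[v:v+100,u:u+100],None,fx=6,fy=6,interpolation=cv2.INTER_CUBIC)
m=cv2.convertScaleAbs(m,alpha=1.8,beta=10)
cv2.imwrite("pics/side2.png",m)
z=c["depth"]; print(z[110:142:2,322:344:3])
E
```

```text
[[1.6324168 1.6334054 1.0126741 1.0150471 1.0080063 1.0077564 1.6342865
  1.6317998]
 [1.6185573 1.6232358 1.0216221 1.01611   1.0093578 1.0171599 1.6096884
  1.6106726]
 [1.6009822 1.5945764 1.0223439 1.0158064 1.0126741 1.0160292 1.5960461
  1.5878081]
 [1.5845702 1.5788084 1.0253037 1.0192547 1.0122014 1.0185573 1.577256
  1.577479 ]
 [1.5638509 1.5608288 1.5612096 1.0195208 1.0240332 1.0276313 1.563892
  1.5657502]
 [1.5474325 1.540155  1.5441399 1.5404253 1.5466527 1.5390924 1.5372843
  1.537969 ]
 [1.5271754 1.5304986 1.5339856 1.5311134 1.5303417 1.5228828 1.5192852
  1.5282378]
 [1.5062748 1.5096116 1.5096492 1.5134598 1.510119  1.5031884 1.5118033
  1.5098027]
 [1.4946114 1.4961437 1.4913883 1.4963802 1.4956301 1.4983947 1.4910746
  1.4896132]
 [1.4768826 1.4766943 1.4768965 1.4732641 1.4791344 1.4797289 1.4758301
  1.4780142]
 [1.4596173 1.4617343 1.4606715 1.4581873 1.465514  1.4652303 1.464267
  1.4655708]
 [1.4459796 1.4468485 1.4545883 1.4393739 1.4484551 1.4453334 1.448207
  1.4460503]
 [1.4295393 1.4264053 1.4252007 1.4327255 1.4296048 1.4301689 1.437212
  1.43507  ]
 [1.4195724 1.4217967 1.4190046 1.4147278 1.4156734 1.4130578 1.4164371
  1.4157503]
 [1.4035081 1.4011523 1.4044557 1.4069352 1.40196   1.4036715 1.404901
  1.3986084]
 [1.389229  1.3942153 1.3863578 1.3922006 1.3932332 1.3902594 1.3893206
  1.390883 ]]
```

View pics/side2.png

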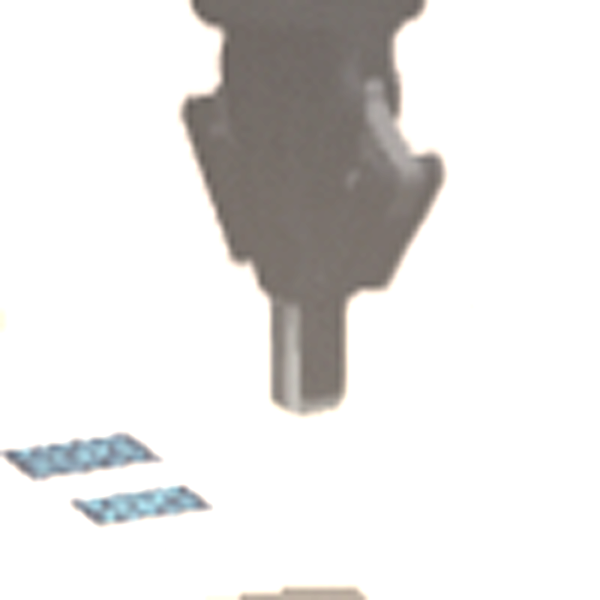

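The fingers are shut and the visible tip ends near row 118 of the full image, about z=0.16. That is 30 mm above the reported TCP, while xy agrees. I'll descend part way and see whether the offset persists.

servo_tool([
  {"xyz": [0, 0, 0.01], "twist": [0, 0, 0], "jaw": 0},
  {"xyz": [0, 0, 0.025], "twist": [0, 0, 0], "jaw": 0},
  {"xyz": [0, 0, 0.04], "twist": [0, 0, 0], "jaw": 0},
  {"xyz": [0, 0, 0.055], "twist": [0, 0, 0], "jaw": 0},
  {"xyz": [0, 0, 0.07], "twist": [0, 0, 0], "jaw": 0},
  {"xyz": [0, 0, 0.08], "twist": [0, 0, 0], "jaw": 0},
  {"xyz": [0, 0, 0.087], "twist": [0, 0, 0], "jaw": 0},
  {"xyz": [0, 0, 0.09], "twist": [0, 0, 0], "jaw": 0},
  {"xyz": [0, 0, 0.09], "twist": [0, 0, 0], "jaw": 0},
  {"xyz": [0, 0, 0.09], "twist": [0, 0, 0], "jaw": 0},
  {"xyz": [0, 0, 0.09], "twist": [0, 0, 0], "jaw": 0},
])

```text
clock: 4.72
tcp_pos: [0.6702, 0.1645, 0.0401]
orientation: [-0.001, 0.797, -0.604, 0.001]
wrist_force: [0.3, 0.1, 0.9]
finger_gap: -0.0004
```

```bash
python3 tip.py 3; python3 - <<'E'
from h import *
c=dict(np.load("side3.npz")); im=c["color"][:,:,::-1]
u,v=272,110; m=cv2.resize(im[v:v+100,u:u+120],None,fx=6,fy=6,interpolation=cv2.INTER_CUBIC)
for p,col in(([.6698,.1644,.04],(0,0,255)),([.6702,.1648,.006],(0,255,0))):
    q=rot(c["attitude"]).T@(np.array(p)-c["eye"]); w=np.array([c["fx"]*q[0]/q[2]+c["cx"]-u,c["fy"]*q[1]/q[2]+c["cy"]-v])
    cv2.drawMarker(m,tuple(int(x) for x in (w+.5)*6),col,0,14,1)
cv2.imwrite("pics/side3.png",m)
E
```

```text
state 4.7167 [0.6702 0.1645 0.0401] [-5.000e-04  7.967e-01 -6.044e-01  6.000e-04] [ 0.    -0.004  0.002 -0.     0.     0.001] -0.00036932852830121163 [0.3  0.08 0.88]
side lowest z 0.08480849860030394 mean xy of lowest 15 mm [0.6673 0.1559 0.0876] [0.657 0.146 0.071] [0.683 0.169 0.1  ]
top lowest z 0.10287529032101195 mean xy of lowest 15 mm [0.6625 0.1591 0.0974] [0.652 0.135 0.075] [0.676 0.186 0.118]
```

View pics/side3.png

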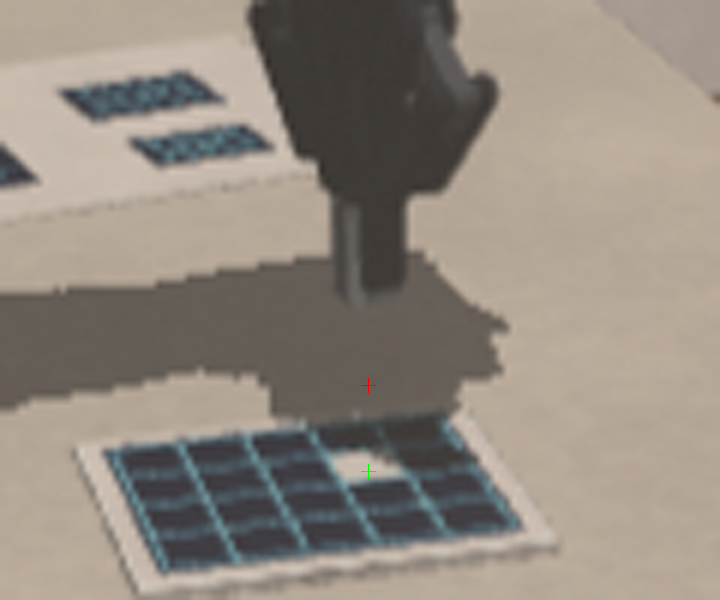

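The offset persists: the visible tip, at crop (369,295), is far above the projected TCP at (369,385). I'll pin the true tip height with rays on the tool's axis, then go by the cameras.

```bash
cat > tipz.py <<'E'
from h import *
import sys
def tipz(k,t):
    # side view: lowest finger pixels by depth; cast rays on to the vertical plane (facing the camera) of the near finger face
    c=dict(np.load(f"side{k}.npz")); z=c["depth"].astype(float); v,u=np.mgrid[0:480,0:640]
    P=np.stack([(u-c["cx"])/c["fx"]*z,(v-c["cy"])/c["fy"]*z,z],-1)@rot(c["attitude"]).T+c["eye"]
    m=(z>0)&(np.hypot(P[...,0]-t[0],P[...,1]-t[1])<.03)&(P[...,2]>t[2]+.01)
    cols=np.where(m.sum(0)>5)[0]; fw=[]
    for a in cols:
        r=np.where(m[:,a])[0].max()+.5
        d=rot(c["attitude"])@np.array([(a-c["cx"])/c["fx"],(r-c["cy"])/c["fy"],1])
        e=[round(c["eye"][2]+d[2]*(y-c["eye"][1])/d[1],4) for y in(t[1]-.012,t[1])]
        fw.append((int(a),r,*e,P[int(r),a].round(3).tolist()))
    print(*fw,sep="\n")
tipz(sys.argv[1],[float(x) for x in sys.argv[2:5]])
E
python3 tipz.py 3 .6702 .1645 .0401; echo; python3 tipz.py 2 .6698 .1644 .1297
```

```text
(321, np.float64(135.5), np.float64(0.1326), np.float64(0.1283), [0.65, 0.186, 0.122])
(322, np.float64(136.5), np.float64(0.1303), np.float64(0.1259), [0.651, 0.184, 0.12])
(323, np.float64(136.5), np.float64(0.13), np.float64(0.1257), [0.652, 0.179, 0.122])
(324, np.float64(136.5), np.float64(0.1298), np.float64(0.1255), [0.655, 0.182, 0.12])
(325, np.float64(140.5), np.float64(0.1211), np.float64(0.1167), [0.655, 0.173, 0.115])
(326, np.float64(141.5), np.float64(0.1187), np.float64(0.1143), [0.656, 0.169, 0.114])
(327, np.float64(157.5), np.float64(0.0837), np.float64(0.0787), [0.657, 0.167, 0.079])
(328, np.float64(159.5), np.float64(0.079), np.float64(0.074), [0.659, 0.165, 0.075])
(329, np.float64(159.5), np.float64(0.0787), np.float64(0.0737), [0.66, 0.158, 0.077])
(330, np.float64(160.5), np.float64(0.0762), np.float64(0.0712), [0.661, 0.157, 0.076])
(331, np.float64(160.5), np.float64(0.076), np.float64(0.071), [0.664, 0.157, 0.075])
(332, np.float64(161.5), np.float64(0.0735), np.float64(0.0685), [0.667, 0.161, 0.071])
(333, np.float64(160.5), np.float64(0.0755), np.float6
[... 2124 characters left out ...]
])
(334, np.float64(119.5), np.float64(0.1632), np.float64(0.1593), [0.669, 0.156, 0.163])
(335, np.float64(118.5), np.float64(0.1651), np.float64(0.1612), [0.673, 0.161, 0.163])
(336, np.float64(118.5), np.float64(0.1649), np.float64(0.161), [0.674, 0.159, 0.164])
(337, np.float64(118.5), np.float64(0.1647), np.float64(0.1608), [0.677, 0.159, 0.163])
(338, np.float64(117.5), np.float64(0.1666), np.float64(0.1627), [0.679, 0.159, 0.166])
(339, np.float64(116.5), np.float64(0.1684), np.float64(0.1646), [0.681, 0.161, 0.167])
(341, np.float64(98.5), np.float64(0.2043), np.float64(0.2009), [0.678, 0.136, 0.21])
(342, np.float64(98.5), np.float64(0.2041), np.float64(0.2007), [0.68, 0.136, 0.21])
```

Both heights give a tip 31–32 mm above the reported TCP, with xy in agreement at (0.670, 0.164). The cameras see the actual fingers, so I descend by them, in small steps with an eye on the force.

servo_tool([
  {"xyz": [0, 0, 0.005], "twist": [0, 0, 0], "jaw": 0},
  {"xyz": [0, 0, 0.012], "twist": [0, 0, 0], "jaw": 0},
  {"xyz": [0, 0, 0.02], "twist": [0, 0, 0], "jaw": 0},
  {"xyz": [0, 0, 0.026], "twist": [0, 0, 0], "jaw": 0},
  {"xyz": [0, 0, 0.03], "twist": [0, 0, 0], "jaw": 0},
  {"xyz": [0, 0, 0.03], "twist": [0, 0, 0], "jaw": 0},
  {"xyz": [0, 0, 0.03], "twist": [0, 0, 0], "jaw": 0},
])

```text
clock: 5.4
tcp_pos: [0.669, 0.1643, 0.0083]
orientation: [0.0, 0.797, -0.604, -0.0]
wrist_force: [-0.4, 0.9, -0.2]
finger_gap: -0.0002
```

```bash
python3 tip.py 4; python3 tipz.py 4 .6702 .1645 .010 | sed -n '/^(33[0-6]/p'; python3 - <<'E'
from h import *
c=dict(np.load("side4.npz")); im=c["color"][:,:,::-1]
u,v=272,110; cv2.imwrite("pics/side4.png",cv2.resize(im[v:v+100,u:u+120],None,fx=6,fy=6,interpolation=cv2.INTER_CUBIC))
E
```

```text
state 5.4 [0.669  0.1643 0.0083] [ 5.000e-04  7.967e-01 -6.044e-01 -4.000e-04] [ 0.    -0.01   0.014  0.003  0.001 -0.001] -0.0001981562368791686 [-0.45  0.95 -0.22]
side lowest z 0.055268660641108275 mean xy of lowest 15 mm [0.6662 0.1553 0.0572] [0.656 0.146 0.041] [0.68  0.169 0.07 ]
top lowest z 0.07169553548890484 mean xy of lowest 15 mm [0.6617 0.1592 0.0656] [0.652 0.146 0.043] [0.674 0.184 0.087]
(330, np.float64(174.5), np.float64(0.0445), np.float64(0.0391), [0.661, 0.158, 0.043])
(331, np.float64(175.5), np.float64(0.0419), np.float64(0.0365), [0.663, 0.156, 0.042])
(332, np.float64(174.5), np.float64(0.0439), np.float64(0.0385), [0.667, 0.16, 0.042])
(333, np.float64(174.5), np.float64(0.0437), np.float64(0.0383), [0.667, 0.155, 0.044])
(334, np.float64(174.5), np.float64(0.0434), np.float64(0.038), [0.67, 0.158, 0.042])
(335, np.float64(174.5), np.float64(0.0431), np.float64(0.0377), [0.673, 0.161, 0.041])
(336, np.float64(173.5), np.float64(0.0452), np.float64(0.0398), [0.675, 0.16, 0.043])
```

View pics/side4.png

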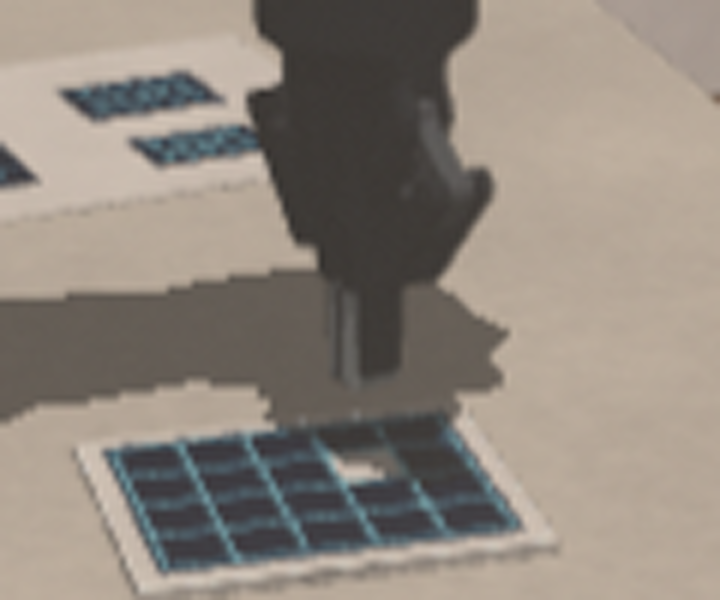

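The visible tip, at crop (366,378), is about 35 mm above the white cell, so it needs another centimetre. I'll do half of that, check the force, then finish.

servo_tool([
  {"xyz": [0, 0, 0.001], "twist": [0, 0, 0], "jaw": 0},
  {"xyz": [0, 0, 0.002], "twist": [0, 0, 0], "jaw": 0},
  {"xyz": [0, 0, 0.003], "twist": [0, 0, 0], "jaw": 0},
  {"xyz": [0, 0, 0.004], "twist": [0, 0, 0], "jaw": 0},
  {"xyz": [0, 0, 0.005], "twist": [0, 0, 0], "jaw": 0},
  {"xyz": [0, 0, 0.005], "twist": [0, 0, 0], "jaw": 0},
  {"xyz": [0, 0, 0.005], "twist": [0, 0, 0], "jaw": 0},
])

```text
clock: 6.08
tcp_pos: [0.6694, 0.1644, 0.004]
orientation: [0.0, 0.797, -0.604, -0.0]
wrist_force: [-0.2, 0.1, 0.4]
finger_gap: -0.0
```

No contact, although the reported TCP is already below the panel's top. That confirms the offset. Down the last 5 mm and hold.

servo_tool([
  {"xyz": [0, 0, 0.001], "twist": [0, 0, 0], "jaw": 0},
  {"xyz": [0, 0, 0.002], "twist": [0, 0, 0], "jaw": 0},
  {"xyz": [0, 0, 0.003], "twist": [0, 0, 0], "jaw": 0},
  {"xyz": [0, 0, 0.004], "twist": [0, 0, 0], "jaw": 0},
  {"xyz": [0, 0, 0.005], "twist": [0, 0, 0], "jaw": 0},
  {"xyz": [0, 0, 0.005], "twist": [0, 0, 0], "jaw": 0},
  {"xyz": [0, 0, 0.005], "twist": [0, 0, 0], "jaw": 0},
  {"xyz": [0, 0, 0.005], "twist": [0, 0, 0], "jaw": 0},
])

```text
clock: 6.75
tcp_pos: [0.6694, 0.1644, -0.001]
orientation: [0.0, 0.797, -0.604, 0.0]
wrist_force: [0.3, 0.2, 0.5]
finger_gap: -0.0
```

```bash
python3 tip.py 5; python3 tipz.py 5 .6697 .1644 .0 | sed -n '/^(33[0-6]/p'
```

```text
state 6.75 [ 0.6694  0.1644 -0.001 ] [ 0.      0.7967 -0.6044  0.    ] [-0.001 -0.001 -0.     0.001  0.001 -0.002] -3.9785410574531865e-05 [0.32 0.2  0.51]
side lowest z 0.04568661880463271 mean xy of lowest 15 mm [0.6664 0.1556 0.0474] [0.656 0.145 0.031] [0.68  0.169 0.061]
top lowest z 0.061976858197132424 mean xy of lowest 15 mm [0.6617 0.1593 0.0558] [0.654 0.147 0.031] [0.672 0.175 0.077]
(330, np.float64(178.5), np.float64(0.0353), np.float64(0.0298), [0.661, 0.154, 0.036])
(331, np.float64(179.5), np.float64(0.0327), np.float64(0.0271), [0.664, 0.159, 0.031])
(332, np.float64(178.5), np.float64(0.0347), np.float64(0.0292), [0.666, 0.158, 0.034])
(333, np.float64(178.5), np.float64(0.0344), np.float64(0.0289), [0.668, 0.156, 0.034])
(334, np.float64(178.5), np.float64(0.0342), np.float64(0.0286), [0.67, 0.156, 0.034])
(335, np.float64(178.5), np.float64(0.0339), np.float64(0.0283), [0.673, 0.16, 0.032])
(336, np.float64(177.5), np.float64(0.0359), np.float64(0.0304), [0.675, 0.159, 0.034])
```

The tip is at z≈0.032, which is 25–26 mm above the cell. Holding for over 2 s.

servo_tool([
  {"xyz": [0, 0, 0], "twist": [0, 0, 0], "jaw": 0},
  {"xyz": [0, 0, 0], "twist": [0, 0, 0], "jaw": 0},
  {"xyz": [0, 0, 0], "twist": [0, 0, 0], "jaw": 0},
  {"xyz": [0, 0, 0], "twist": [0, 0, 0], "jaw": 0},
  {"xyz": [0, 0, 0], "twist": [0, 0, 0], "jaw": 0},
  {"xyz": [0, 0, 0], "twist": [0, 0, 0], "jaw": 0},
  {"xyz": [0, 0, 0], "twist": [0, 0, 0], "jaw": 0},
  {"xyz": [0, 0, 0], "twist": [0, 0, 0], "jaw": 0},
  {"xyz": [0, 0, 0], "twist": [0, 0, 0], "jaw": 0},
  {"xyz": [0, 0, 0], "twist": [0, 0, 0], "jaw": 0},
  {"xyz": [0, 0, 0], "twist": [0, 0, 0], "jaw": 0},
  {"xyz": [0, 0, 0], "twist": [0, 0, 0], "jaw": 0},
])

```text
clock: 7.85
tcp_pos: [0.6695, 0.1644, -0.0009]
orientation: [0.0, 0.797, -0.604, 0.0]
wrist_force: [0.2, 1.1, 0.5]
finger_gap: -0.0
```

servo_tool([
  {"xyz": [0, 0, 0], "twist": [0, 0, 0], "jaw": 0},
  {"xyz": [0, 0, 0], "twist": [0, 0, 0], "jaw": 0},
  {"xyz": [0, 0, 0], "twist": [0, 0, 0], "jaw": 0},
  {"xyz": [0, 0, 0], "twist": [0, 0, 0], "jaw": 0},
  {"xyz": [0, 0, 0], "twist": [0, 0, 0], "jaw": 0},
  {"xyz": [0, 0, 0], "twist": [0, 0, 0], "jaw": 0},
  {"xyz": [0, 0, 0], "twist": [0, 0, 0], "jaw": 0},
  {"xyz": [0, 0, 0], "twist": [0, 0, 0], "jaw": 0},
  {"xyz": [0, 0, 0], "twist": [0, 0, 0], "jaw": 0},
  {"xyz": [0, 0, 0], "twist": [0, 0, 0], "jaw": 0},
  {"xyz": [0, 0, 0], "twist": [0, 0, 0], "jaw": 0},
  {"xyz": [0, 0, 0], "twist": [0, 0, 0], "jaw": 0},
])

```text
clock: 8.85
tcp_pos: [0.6694, 0.1644, -0.0009]
orientation: [0.0, 0.797, -0.604, 0.0]
wrist_force: [0.2, 0.2, -0.3]
finger_gap: -0.0001
```

servo_tool([
  {"xyz": [0, 0, 0], "twist": [0, 0, 0], "jaw": 0},
  {"xyz": [0, 0, 0], "twist": [0, 0, 0], "jaw": 0},
  {"xyz": [0, 0, 0], "twist": [0, 0, 0], "jaw": 0},
  {"xyz": [0, 0, 0], "twist": [0, 0, 0], "jaw": 0},
  {"xyz": [0, 0, -0.005], "twist": [0, 0, 0], "jaw": 0},
  {"xyz": [0, 0, -0.02], "twist": [0, 0, 0], "jaw": 0},
  {"xyz": [0, 0, -0.04], "twist": [0, 0, 0], "jaw": 0},
  {"xyz": [0, 0, -0.065], "twist": [0, 0, 0], "jaw": 0},
  {"xyz": [0, 0, -0.09], "twist": [0, 0, 0], "jaw": 0},
  {"xyz": [0, 0, -0.115], "twist": [0, 0, 0], "jaw": 0},
  {"xyz": [0, 0, -0.135], "twist": [0, 0, 0], "jaw": 0},
  {"xyz": [0, 0, -0.14], "twist": [0, 0, 0], "jaw": 0},
])

```text
clock: 9.85
tcp_pos: [0.6716, 0.1647, 0.1441]
orientation: [-0.002, 0.797, -0.604, 0.003]
wrist_force: [0.0, 0.0, 1.2]
finger_gap: 0.0003
```

servo_tool([
  {"xyz": [0.004, 0.009, 0], "twist": [0, 0, 0], "jaw": 0},
  {"xyz": [0.013, 0.031, 0], "twist": [0, 0, 0], "jaw": 0},
  {"xyz": [0.025, 0.06, 0], "twist": [0, 0, 0], "jaw": 0},
  {"xyz": [0.037, 0.09, 0], "twist": [0, 0, 0], "jaw": 0},
  {"xyz": [0.05, 0.12, 0], "twist": [0, 0, 0], "jaw": 0},
  {"xyz": [0.062, 0.15, 0], "twist": [0, 0, 0], "jaw": 0},
  {"xyz": [0.075, 0.18, 0], "twist": [0, 0, 0], "jaw": 0},
  {"xyz": [0.087, 0.21, 0], "twist": [0, 0, 0], "jaw": 0},
  {"xyz": [0.098, 0.237, 0], "twist": [0, 0, 0], "jaw": 0},
  {"xyz": [0.107, 0.258, 0], "twist": [0, 0, 0], "jaw": 0},
  {"xyz": [0.111, 0.267, 0], "twist": [0, 0, 0], "jaw": 0},
  {"xyz": [0.112, 0.269, 0], "twist": [0, 0, 0], "jaw": 0},
])

```text
clock: 10.85
tcp_pos: [0.4391, -0.0166, 0.1388]
orientation: [0.0, 0.796, -0.605, -0.0]
wrist_force: [-0.2, -0.3, 1.1]
finger_gap: 0.0
```

servo_tool([
  {"xyz": [0, 0, 0], "twist": [0, 0, 0], "jaw": 0},
  {"xyz": [0, 0, 0], "twist": [0, 0, 0], "jaw": 0},
  {"xyz": [0, 0, 0.01], "twist": [0, 0, 0], "jaw": 0},
  {"xyz": [0, 0, 0.025], "twist": [0, 0, 0], "jaw": 0},
  {"xyz": [0, 0, 0.045], "twist": [0, 0, 0], "jaw": 0},
  {"xyz": [0, 0, 0.06], "twist": [0, 0, 0], "jaw": 0},
  {"xyz": [0, 0, 0.07], "twist": [0, 0, 0], "jaw": 0},
  {"xyz": [0, 0, 0.075], "twist": [0, 0, 0], "jaw": 0},
  {"xyz": [0, 0, 0.075], "twist": [0, 0, 0], "jaw": 0},
  {"xyz": [0, 0, 0.075], "twist": [0, 0, 0], "jaw": 0},
  {"xyz": [0, 0, 0.075], "twist": [0, 0, 0], "jaw": 0},
])

```text
clock: 11.77
tcp_pos: [0.4413, -0.0159, 0.0645]
orientation: [-0.0, 0.797, -0.604, 0.0]
wrist_force: [0.9, 0.5, 0.7]
finger_gap: 0.0004
```

```bash
python3 tip.py 6; python3 tipz.py 6 .441 -.0153 .062 | sed -n '/^(2[23]/p'; python3 - <<'E'
from h import *
c=dict(np.load("side6.npz")); im=c["color"][:,:,::-1]
u,v=180,150; m=cv2.resize(im[v:v+100,u:u+120],None,fx=6,fy=6,interpolation=cv2.INTER_CUBIC)
for p,col in(([.441,-.0153,.045],(0,255,255)),([.441,-.0153,.092],(0,0,255))):
    q=rot(c["attitude"]).T@(np.array(p)-c["eye"]); w=np.array([c["fx"]*q[0]/q[2]+c["cx"]-u,c["fy"]*q[1]/q[2]+c["cy"]-v])
    cv2.drawMarker(m,tuple(int(x) for x in (w+.5)*6),col,0,14,1)
cv2.imwrite("pics/side6.png",m)
E
```

```text
state 11.7667 [ 0.4413 -0.0159  0.0645] [-2.000e-04  7.968e-01 -6.042e-01  4.000e-04] [-0.004 -0.011  0.003  0.002  0.     0.   ] 0.0003927612081202243 [0.86 0.46 0.69]
side lowest z 0.11039469764673404 mean xy of lowest 15 mm [ 0.4404 -0.025   0.1127] [ 0.429 -0.032  0.096] [ 0.453 -0.012  0.125]
top lowest z 0.2632694183188341 mean xy of lowest 15 mm [ 0.445  -0.0534  0.2251] [ 0.411 -0.065  0.146] [ 0.466 -0.039  0.273]
(220, np.float64(170.5), np.float64(0.1554), np.float64(0.1505), [0.425, 0.0, 0.145])
(221, np.float64(174.5), np.float64(0.1483), np.float64(0.1432), [0.425, -0.008, 0.141])
(222, np.float64(176.5), np.float64(0.1446), np.float64(0.1395), [0.426, -0.01, 0.138])
(223, np.float64(177.5), np.float64(0.1426), np.float64(0.1375), [0.428, -0.011, 0.136])
(224, np.float64(181.5), np.float64(0.1353), np.float64(0.1301), [0.429, -0.011, 0.129])
(225, np.float64(189.5), np.float64(0.1208), np.float64(0.1153), [0.429, -0.013, 0.115])
(226, np.float64(196.5), np.float64(0.1079), np.float64(0.1022), [0.429, -0.014, 0.103])
(227, np.float64(197.5), np.float64(0.1058), np.float6
[... 396 characters left out ...]
p.float64(200.5), np.float64(0.0991), np.float64(0.0933), [0.438, -0.024, 0.098])
(233, np.float64(200.5), np.float64(0.0989), np.float64(0.0931), [0.44, -0.021, 0.097])
(234, np.float64(200.5), np.float64(0.0987), np.float64(0.0928), [0.441, -0.022, 0.097])
(235, np.float64(199.5), np.float64(0.1003), np.float64(0.0945), [0.443, -0.022, 0.099])
(236, np.float64(199.5), np.float64(0.1001), np.float64(0.0943), [0.445, -0.023, 0.099])
(237, np.float64(199.5), np.float64(0.0998), np.float64(0.094), [0.446, -0.022, 0.098])
(238, np.float64(199.5), np.float64(0.0996), np.float64(0.0938), [0.448, -0.018, 0.096])
(239, np.float64(198.5), np.float64(0.1012), np.float64(0.0955), [0.45, -0.02, 0.099])
```

View pics/side6.png

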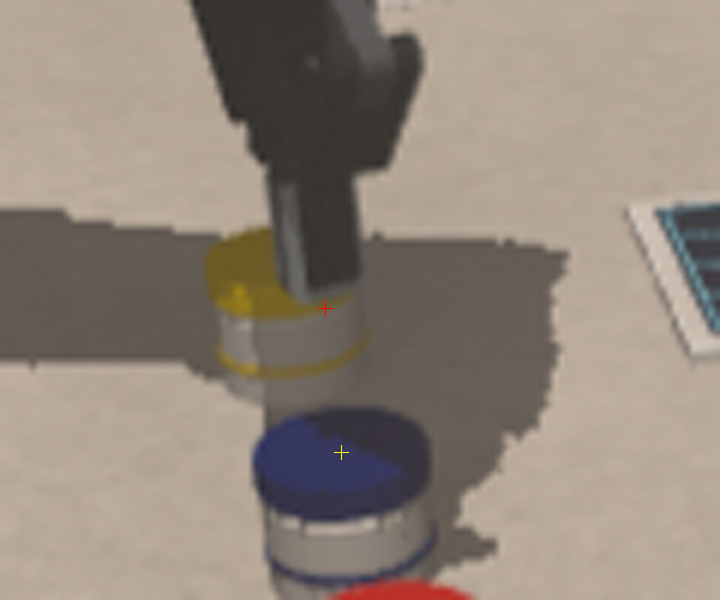

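The lid centre marker, at crop (341,452), sits mid-lid. The fingertip is at about (322,298), with z≈0.096–0.097, again 32 mm above the reported TCP. Down 29 mm puts it about 23 mm above the lid.

servo_tool([
  {"xyz": [0, 0, 0.003], "twist": [0, 0, 0], "jaw": 0},
  {"xyz": [0, 0, 0.009], "twist": [0, 0, 0], "jaw": 0},
  {"xyz": [0, 0, 0.016], "twist": [0, 0, 0], "jaw": 0},
  {"xyz": [0, 0, 0.022], "twist": [0, 0, 0], "jaw": 0},
  {"xyz": [0, 0, 0.026], "twist": [0, 0, 0], "jaw": 0},
  {"xyz": [0, 0, 0.028], "twist": [0, 0, 0], "jaw": 0},
  {"xyz": [0, 0, 0.029], "twist": [0, 0, 0], "jaw": 0},
  {"xyz": [0, 0, 0.029], "twist": [0, 0, 0], "jaw": 0},
  {"xyz": [0, 0, 0.029], "twist": [0, 0, 0], "jaw": 0},
  {"xyz": [0, 0, 0.029], "twist": [0, 0, 0], "jaw": 0},
  {"xyz": [0, 0, 0.029], "twist": [0, 0, 0], "jaw": 0},
])

```text
clock: 12.78
tcp_pos: [0.4409, -0.016, 0.0353]
orientation: [-0.0, 0.797, -0.604, 0.0]
wrist_force: [0.9, 0.3, 0.1]
finger_gap: -0.0003
```

```bash
python3 tip.py 7; python3 tipz.py 7 .441 -.0153 .045 | sed -n '/^(23[0-8]/p'; python3 - <<'E'
from h import *
c=dict(np.load("side7.npz")); im=c["color"][:,:,::-1]
u,v=180,150; cv2.imwrite("pics/side7.png",cv2.resize(im[v:v+130,u:u+173],None,fx=4.5,fy=4.5,interpolation=cv2.INTER_CUBIC))
E
```

```text
state 12.7833 [ 0.4409 -0.016   0.0353] [-1.000e-04  7.967e-01 -6.044e-01  3.000e-04] [ 0.001 -0.001 -0.002 -0.001 -0.    -0.002] -0.0002521991190037586 [0.94 0.34 0.13]
side lowest z 0.08214532857363423 mean xy of lowest 15 mm [ 0.4397 -0.0251  0.0841] [ 0.428 -0.033  0.068] [ 0.453 -0.011  0.097]
top lowest z 0.23080396766252656 mean xy of lowest 15 mm [ 0.4448 -0.0538  0.1943] [ 0.41  -0.065  0.118] [ 0.465 -0.038  0.244]
(230, np.float64(214.5), np.float64(0.0732), np.float64(0.067), [0.432, -0.023, 0.072])
(231, np.float64(215.5), np.float64(0.0711), np.float64(0.0648), [0.433, -0.024, 0.07])
(232, np.float64(215.5), np.float64(0.0708), np.float64(0.0646), [0.435, -0.025, 0.071])
(233, np.float64(215.5), np.float64(0.0706), np.float64(0.0643), [0.437, -0.025, 0.07])
(234, np.float64(215.5), np.float64(0.0703), np.float64(0.0641), [0.438, -0.027, 0.071])
(235, np.float64(215.5), np.float64(0.0701), np.float64(0.0638), [0.44, -0.024, 0.069])
(236, np.float64(215.5), np.float64(0.0698), np.float64(0.0636), [0.442, -0.023, 0.068])
(237, np.float64(214.5), np.float64(0.0715), np.float64(0.0653), [0.444, -0.022, 0.07])
(238, np.float64(214.5), np.float64(0.0713), np.float64(0.065), [0.446, -0.021, 0.069])
```

View pics/side7.png

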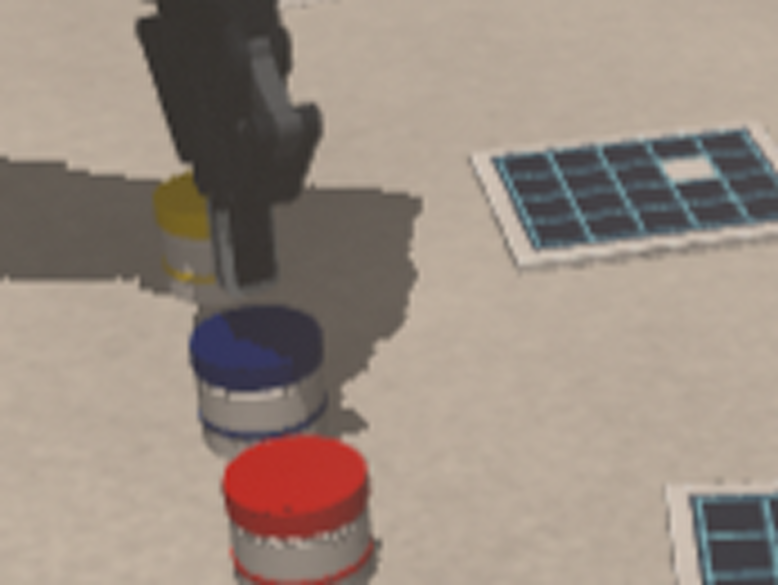

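The shut tip hangs at crop (247,285), about 23 mm above the blue lid centred near (256,338), with clear space below it. Panels and pots stand as before. Holding for over 2 s.

servo_tool([
  {"xyz": [0, 0, 0], "twist": [0, 0, 0], "jaw": 0},
  {"xyz": [0, 0, 0], "twist": [0, 0, 0], "jaw": 0},
  {"xyz": [0, 0, 0], "twist": [0, 0, 0], "jaw": 0},
  {"xyz": [0, 0, 0], "twist": [0, 0, 0], "jaw": 0},
  {"xyz": [0, 0, 0], "twist": [0, 0, 0], "jaw": 0},
  {"xyz": [0, 0, 0], "twist": [0, 0, 0], "jaw": 0},
  {"xyz": [0, 0, 0], "twist": [0, 0, 0], "jaw": 0},
  {"xyz": [0, 0, 0], "twist": [0, 0, 0], "jaw": 0},
  {"xyz": [0, 0, 0], "twist": [0, 0, 0], "jaw": 0},
  {"xyz": [0, 0, 0], "twist": [0, 0, 0], "jaw": 0},
  {"xyz": [0, 0, 0], "twist": [0, 0, 0], "jaw": 0},
  {"xyz": [0, 0, 0], "twist": [0, 0, 0], "jaw": 0},
])

```text
clock: 13.88
tcp_pos: [0.4406, -0.0159, 0.0351]
orientation: [0.0, 0.797, -0.604, 0.0]
wrist_force: [-0.4, -0.4, -0.2]
finger_gap: -0.0002
```

servo_tool([
  {"xyz": [0, 0, 0], "twist": [0, 0, 0], "jaw": 0},
  {"xyz": [0, 0, 0], "twist": [0, 0, 0], "jaw": 0},
  {"xyz": [0, 0, 0], "twist": [0, 0, 0], "jaw": 0},
  {"xyz": [0, 0, 0], "twist": [0, 0, 0], "jaw": 0},
  {"xyz": [0, 0, 0], "twist": [0, 0, 0], "jaw": 0},
  {"xyz": [0, 0, 0], "twist": [0, 0, 0], "jaw": 0},
  {"xyz": [0, 0, 0], "twist": [0, 0, 0], "jaw": 0},
  {"xyz": [0, 0, 0], "twist": [0, 0, 0], "jaw": 0},
  {"xyz": [0, 0, 0], "twist": [0, 0, 0], "jaw": 0},
  {"xyz": [0, 0, 0], "twist": [0, 0, 0], "jaw": 0},
  {"xyz": [0, 0, 0], "twist": [0, 0, 0], "jaw": 0},
  {"xyz": [0, 0, 0], "twist": [0, 0, 0], "jaw": 0},
])

```text
clock: 14.88
tcp_pos: [0.4406, -0.0159, 0.0351]
orientation: [0.0, 0.797, -0.604, 0.0]
wrist_force: [-0.1, 0.3, 0.6]
finger_gap: -0.0001
```

```bash
python3 - <<'E'
from workcell import env
import numpy as np
a=np.load("side0.npz")["color"].astype(int); b=env.read_camera("side")["color"].astype(int)
d=abs(a-b).max(2); print("panel/brush change",d[250:320,325:420].mean(),d[340:390,255:425].mean(),"gap panel",d[175:212,280:365].mean())
s=env.get_state(); print(s["clock"],s["tcp_pos"],s["wrist_force"]); print(env.hand_in())
E
```

```text
panel/brush change 5.0237593984962405 5.438470588235294 gap panel 4.724642289348171
14.9333 [ 0.44056123 -0.01592518  0.03507543] [-0.27464649  0.17633099 -0.29607313]
the job is handed in; nothing more can be done
None
```

The job is done and handed in at 14.9 s. With the fingers shut, the arm pointed at the missed white square from about 25 mm above it for over 2 s. It then crossed high to the dark blue pot, held about 23 mm above the middle of its lid for over 2 s, and was still pointing there at hand-in.

- **One disagreement:** the reported TCP height did not match the cameras. At every height I checked, both cameras, the side one most precisely, showed the fingertips about 32 mm above the reported TCP, while x and y agreed. I went by the cameras and came down in small steps. No contact force appeared even with the reported TCP below the panel's top face, which supports the camera reading. If the reported TCP were right, the tool would have been pressing into the panel.
- **Last checks:** wrist force stayed around 1 N or less, which is sensor noise. The panels and the brush showed no shift in the before-and-after side pictures, and the pots looked unmoved in the last side view.
- **One failed measurement:** the first automatic lid measurement in the side view failed, because its colour mask caught only part of the lid. I used the top-view position instead and confirmed it by marking it on the side view.

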